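# Open the band saw's control console

### The arm

A 6-joint arm with a two-finger parallel gripper is mounted at the origin on the work surface. World frame = base frame: x ahead of the robot, y to its left, z up, the work surface at z = 0. Lengths are in m, angles in degrees, forces in N, time in s.
With the tool pointing down it reaches from about 0.3 to 0.75 m from the base axis. Payload 8.5 kg.
Tool frame: the origin (TCP) lies on the centre line of the jaws, within the pads' length; the fingertips stand 11 mm ahead of it and the grasp point (between the pads) lies 8 mm behind it; z points along the fingers, y is the line along which they close (so a half turn about z gives the same grasp; the last joint's range is limited). The gripper opens to 85 mm and grips with 20 to 120 N. Pads are 22 mm wide; open, the fingers measure 114 mm over their backs; the gripper's body (76 mm by 85 mm) begins 54 mm behind the grasp point. The pads swing forward as they close: fully open they stand 13 mm farther back than shut.
Start: joints at [-77.08, 21.807, 74.336, -0, 83.858, -12.336], TCP at [0.235, -0.497, 0.242] pointing down, gripper open.
Joint ranges: [-178.18, 178.18], [-50.72, 133.34], [12.68, 142.11], [-81.47, 261.47], [9.98, 163.14], [-165.26, 165.26]. Speed limits (degrees/s): [136.94, 136.94, 180, 180, 180, 180].

### API

Orientations are given as a 3x3 rotation matrix whose columns are the frame's x, y, z axes.
In Python, from rig import env gives the robot as it stands.
- The arm moves only by the tool pendant, called after ">>>" in YAML: its name, and indented under it one key for each argument. Schema: {"type":"object","properties":{"ticks":{"type":"array","items":{"type":"object","properties":{"sx":{"type":"number"},"sy":{"type":"number"},"sz":{"type":"number"},"rz":{"type":"number"},"aperture":{"type":"number"}},"additionalProperties":false,"required":["aperture"]},"minItems":1,"maxItems":10},"squeeze":{"type":"number"},"only":{"type":"string"},"quiet":{"type":"boolean"},"lines":{"type":"string"}},"required":["ticks"],"additionalProperties":false}. ticks is a list of rows, 1 to 10 of them, each an object with the fields sx, sy, sz (the shift in shares of the most that a row can go, 1 being 50 mm), rz (a turn about the tool's z in units of 4 degrees), aperture (the finger opening in m); a field left out counts as zero (the opening has to be given); each row shifts and turns the commanded pose from where the row before left it, along the tool's axes as they then stand; what a row does not reach is not made up. A row lasts 1/10 s, in which the tool goes at most 0.05 m and 8.59 degrees, less where a joint would pass 70% of its speed; a pose out of reach is approached as far as the arm can. The fingers move at their own pace and stop on an object; squeeze is the grip in N (left out, the last holds). Time passes only in rows, so rows that do not move let the fingers close. The tool returns the time, the measured TCP pose, the force, the opening and the grip force at its end. only (a regular expression) keeps the lines of the reply that match it, lines (a string "A,B") keeps lines A to B, and quiet returns only ok. Input that does not fit is refused with a message, and nothing moves.
- env.observe(): the state, without advancing time (a new reading comes with each control period).
- env.get_image(name): name is "scene" or "side" or "wrist"; returns a dict with "pixels" (400x640x3 uint8, red, green, blue), "K" (3x3 intrinsics, pixels), "distortion" ([k1, k2, p1, p2, k3] as OpenCV has them; the pictures are not rectified), "extrinsics" (4x4, takes a point from world to camera coordinates). Camera axes: x right, y down, z forward; pixel columns grow to the right and rows downward; lengths in m; the calibration is good to about 2 mm. A picture is of the moment at which its call begins. There is no depth.
- env.close_job(): hands the job in; it is judged then, once.
The state is a dict: "time_s": time; "q": joint angles; "qvel": joint speeds; "joint_efforts": joint torques, N m; "position": TCP position; "tool_rot": TCP orientation; "ft_force": force on the tool from outside, world axes, zero at the start; "wrist_torque": the same for the moment, N m; "grip_width": finger opening in m; "gripper_force": force on a finger pad.
Only numpy, scipy, OpenCV 4.12 (cv2) and the standard library are available. Lean on these libraries where they do the work, as an engineer would, in place of code of your own. Each camera call takes 0.05 s, during which the arm holds its last target. There are 200 camera calls.

### The job

Open the band saw's sloping control console so that the relays inside can be reached: loosen both captive wing-headed thumbscrews of its cover, each about a quarter turn anticlockwise, then lift the cover off. Lay the cover flat on the black rubber mat, handle upwards and wholly on the mat, setting it down rather than dropping it. Leave the jar, the screwdriver and the carton where they are.

Things in the scene. Friction and masses are not known exactly. Their poses are not given: they have to be found in the camera images.
- console: Grey sheet-steel machine console fixed on the bench, 202 deep (x), 260 wide (y), 152 high. Origin: centre of underside, z up. Low front (70 high) on its own -x side; from there the front slopes up at 30 degrees to x 41, z 152, then a flat top with buttons up to 27 high. The opening in the slope has a 20 high rim, over which the cover fits. Stands left or right of centre, yaw up to 17 degrees.
- seat (a point): Where the cover's origin lies when the cover is on the console, 128 above the bench (fixed to the console, axes as the console's, not sloped).
- cover: Aluminium pan, 140 (x) by 220 (y), 0.3 to 0.5 kg, centre of mass in the middle. Origin: middle of the plate's underside; outer face z +3, flange all round down to z -16. On the console: x up the 30 degree slope, y along the console's y, z square out of the slope. Draw it off along z by 20 or more before moving it otherwise; play 3 sideways, 6 upslope. Laid level, origin 16 above the surface.
- handle_grip (a point): Middle of the cover's handle, 33 out from the cover's origin along its z, axes as the cover's. A dark steel bow: square bar 10 by 10, 80 long along y, from 30 to 40 above the plate's underside, on a leg at each end. Free space on both sides of it in x.
- screw_left_grip (a point): Middle of the wing head of the left thumbscrew (cover's y +82), on its axis, 28 out from the cover's origin plane. Plain steel wing 34 long along this point's y, 9 thick along its x, flat sides from 14 to 35 above the plate's underside; below it a neck and a round collar 19 across, up to 8. The point turns with the screw; its z is the cover's z.
- screw_right_grip (a point): The same on the right thumbscrew (cover's y -82).
- screw_left (a joint): Left thumbscrew, a quarter-turn fastener captive in the cover. 0 = fastened, wing along the cover's y (across the slope); grows anticlockwise seen from outside; 1.57 = stop, wing up the slope, free. Starts at 0.02 to 0.25; its foot clears its slot only above about 1.2. Until both are loose the cover lifts only about 2 mm. Takes 0.05 N m to turn and stays where left.
- screw_right (a joint): The same for the right thumbscrew.
- mat: Black rubber bench mat fixed on the bench, 200 (x) by 280 (y), 4 thick. Origin: centre of its underside. On the other side of the robot's centre line from the console, turned by up to 9 degrees.
- cover_corner0 (a point): Lower edge of the cover's flange at its corner x -70, y -110 (cover's frame, z -16).
- cover_corner1 (a point): The same at corner x -70, y +110.
- cover_corner2 (a point): The same at corner x +70, y -110.
- cover_corner3 (a point): The same at corner x +70, y +110.
- jar: Closed glass jar, 66 across, 85 high, standing beyond the work; a bystander. Origin: centre of its underside.
- screwdriver: Screwdriver lying on the bench at the left; a bystander. Origin in its lower side, about its middle.
- carton: Cardboard carton 90 x 70 x 60 high at the right; a bystander. Origin: centre of its underside.

How it is judged (in metres and radians):
On the way, in this order (a step that is already met when the one before it is completed fails the run):
1. both thumbscrews turned loose (past 1.25 rad) while the cover is still on the console (value of joint each of screw_left, screw_right above 1.25 rad and distance between cover and seat below 0.012 m), for 0.1 s.
2. the cover lifted off in the gripper, 50 mm or more from its seat (distance between cover and seat above 0.05 m and contact force between the fingers and cover above 0.5 N), for 0.1 s.
3. the cover brought down by hand to the mat (its middle within 20 mm of its lying height over the mat), not dropped (z of cover in the frame of mat below 0.04 m and x of cover in the frame of mat between -0.1 and 0.1 m and y of cover in the frame of mat between -0.14 and 0.14 m and contact force between the fingers and cover above 0.5 N), for 0.05 s.
At the end, for the whole second after the job is handed in: The cover lies flat on its flange on the mat, handle up (within 0.08 rad of level, its origin 14 to 26 mm above the mat's underside; 20 is exact), all four corners inside the mat's 200 by 280 mm outline, at rest and let go (x of cover_corner0 in the frame of mat between -0.1 and 0.1 m and y of cover_corner0 in the frame of mat between -0.14 and 0.14 m and x of cover_corner1 in the frame of mat between -0.1 and 0.1 m and y of cover_corner1 in the frame of mat between -0.14 and 0.14 m and x of cover_corner2 in the frame of mat between -0.1 and 0.1 m and y of cover_corner2 in the frame of mat between -0.14 and 0.14 m and x of cover_corner3 in the frame of mat between -0.1 and 0.1 m and y of cover_corner3 in the frame of mat between -0.14 and 0.14 m and angle between cover's own z axis and vertical below 0.08 rad and z of cover in the frame of mat between 0.014 and 0.026 m and linear speed of cover below 0.02 m/s and angular speed of cover below 0.1 rad/s and contact force between the fingers and cover below 0.05 N); the robot touches nothing.
It fails at once if the jar is moved more than 30 mm (distance of jar from where it was at the start of the episode above 0.03 m).
It fails at once if the screwdriver is moved more than 30 mm (distance of screwdriver from where it was at the start of the episode above 0.03 m).
It fails at once if the carton is moved more than 30 mm (distance of carton from where it was at the start of the episode above 0.03 m).
It also fails if it takes over 72 s, if anything falls off the work surface, if the arm or the gripper's body presses on something with over 40 N, if the wrist force passes 120 N, or if a joint passes its speed limit or range.

## Working session

There is one attempt and no reset: what is moved stays moved. The work goes in short steps, Python scripts to look and compute and a tool call to move; the robot and the scene stay as the last step left them, time stands still between calls to the robot, and variables do not carry over. Pictures are saved under pics/ and viewed, at most 12 in all, crops included, and the job is handed in when it is done.

```bash
ls; mkdir -p pics
```

Run:
```python
from rig import env
import cv2,pickle
d={}
for n in ("scene","side","wrist"):
    d[n]=env.get_image(n); cv2.imwrite(f"pics/{n}0.png",d[n]["pixels"][:,:,::-1])
    print(n,d[n]["K"],d[n]["distortion"],d[n]["extrinsics"])
pickle.dump(d,open("im0.pkl","wb"))
print(env.observe())
```

```text
pics
rig.py
scene [[383.81641124   0.         317.2386512 ]
 [  0.         383.81641124 198.73592325]
 [  0.           0.           1.        ]] [-0.09373643  0.          0.          0.          0.        ] [[-0.72259191  0.69119003 -0.01082946  0.43948902]
 [ 0.41285902  0.41894492 -0.80872281 -0.15667791]
 [-0.5544442  -0.5888476  -0.58809024  1.60003094]
 [ 0.          0.          0.          1.        ]]
side [[473.81260426   0.         322.13771902]
 [  0.         473.81260426 204.88388395]
 [  0.           0.           1.        ]] [-0.05832573  0.          0.          0.          0.        ] [[-8.11262440e-01 -5.84679981e-01  1.60446601e-03  4.63209199e-01]
 [-2.96347920e-01  4.08823694e-01 -8.63157632e-01  2.86019488e-01]
 [ 5.04015044e-01 -7.00722847e-01 -5.04932003e-01  1.61008276e+00]
 [ 0.00000000e+00  0.00000000e+00  0.00000000e+00  1.00000000e+00]]
wrist [[293.18531328   0.         324.45267831]
 [  0.         293.18531328 202.26690363]
 [  0.           0.           1.        ]] [-0.05251181  0.      
[... 417 characters left out ...]
8581990e+01, -1.23368993e+01]), 'qvel': array([-0.04296123, -0.05774608, -0.11581045,  0.00615997, -0.01938453,
        0.06086588]), 'joint_efforts': array([ 1.32890797e-03, -4.48624921e+01, -2.31344265e+01, -1.97357026e-04,
        3.72127513e-03, -5.87913036e-06]), 'position': array([ 0.23461861, -0.49721835,  0.24184531]), 'tool_rot': array([[ 9.04402310e-01,  4.26680680e-01, -2.42149346e-04],
       [ 4.26680673e-01, -9.04401665e-01,  1.10998174e-03],
       [ 2.54607491e-04, -1.10719049e-03, -9.99999355e-01]]), 'ft_force': array([0.37723351, 0.1523454 , 0.32008885]), 'wrist_torque': array([-0.00185435, -0.05436307, -0.08668454]), 'gripper_force': 0.0, 'grip_width': 0.08514698982914831}
```
View pics/scene0.png

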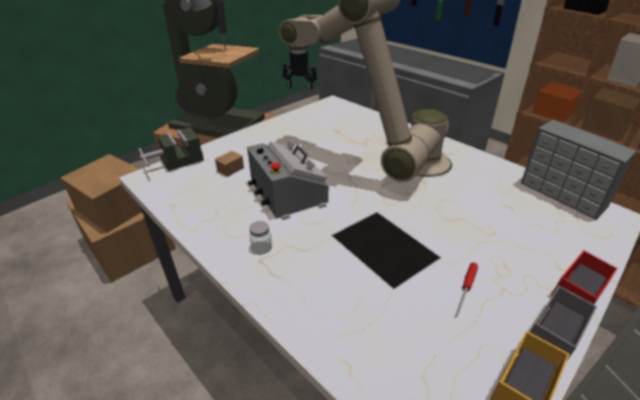

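View pics/side0.png

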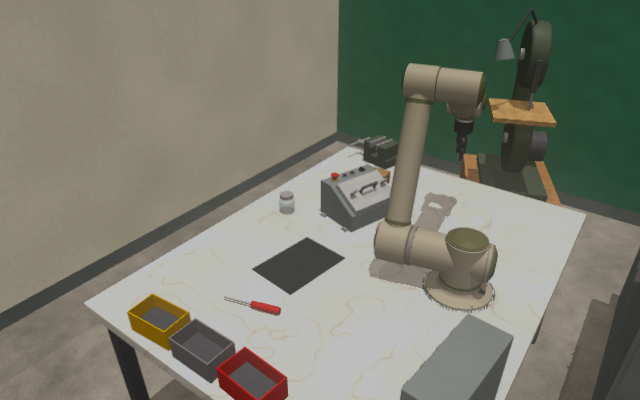

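Create h.py:
```python
import numpy as np, cv2
def ray(im,uv):
    p=cv2.undistortPoints(np.array(uv,float).reshape(-1,1,2),im["K"],np.array(im["distortion"])).reshape(-1,2)
    E=im["extrinsics"];R=E[:3,:3]
    d=np.c_[p,np.ones(len(p))]@R
    return -R.T@E[:3,3], d/np.linalg.norm(d,axis=1,keepdims=True)
def onz(im,uv,z):
    c,d=ray(im,uv); return c+d*((z-c[2])/d[:,2])[:,None]
def proj(im,P):
    E=im["extrinsics"]
    return cv2.projectPoints(np.array(P,float).reshape(-1,1,3),cv2.Rodrigues(E[:3,:3])[0],E[:3,3],im["K"],np.array(im["distortion"]))[0].reshape(-1,2)
def tri(ims,uvs):
    A=0;b=0
    for im,uv in zip(ims,uvs):
        c,d=ray(im,[uv]);M=np.eye(3)-np.outer(d[0],d[0]);A=A+M;b=b+M@c
    return np.linalg.solve(A,b)
```

Run:
```python
import pickle;from h import *
d=pickle.load(open("im0.pkl","rb"))
print("handle",onz(d["scene"],[(299,153)],.155),onz(d["side"],[(372,188)],.155))
# mat corners
for n in("scene","side"):
    p=d[n]["pixels"].astype(int); m=(p.max(2)<60).astype(np.uint8)
    y,x=(330,250) if n=="scene" else (200,240); m[:y-130]=0
    m=cv2.morphologyEx(m,cv2.MORPH_OPEN,np.ones((3,3)))
    k,l,s,c=cv2.connectedComponentsWithStats(m)
    i=l[247,385] if n=="scene" else l[265,300]
    cs=cv2.findContours((l==i).astype(np.uint8),cv2.RETR_EXTERNAL,cv2.CHAIN_APPROX_NONE)[0][0]
    a=cv2.approxPolyDP(cs,5,True).reshape(-1,2); print(n,s[i],a); print(onz(d[n],a,.004).round(4))
```

```bash
python3 -c "
import cv2
a=cv2.imread('pics/scene0.png')[125:225,235:345];b=cv2.imread('pics/side0.png')[155:235,305:405]
cv2.imwrite('pics/c.png',cv2.hconcat([cv2.resize(a,(400,364),interpolation=2),cv2.resize(b,(400,364),interpolation=2)]))"
```

```text
handle [[ 0.49953497 -0.20429417  0.155     ]] [[ 0.46763407 -0.19976457  0.155     ]]
scene [ 336  214  101   73 3734] [[336 234]
 [392 286]
 [436 258]
 [377 214]]
[[0.591  0.0691 0.004 ]
 [0.6371 0.329  0.004 ]
 [0.4563 0.3554 0.004 ]
 [0.4167 0.0957 0.004 ]]
side [     0      0    640    400 249221] [[639 327]
 [605 399]
 [639 399]]
[[-0.5456 -0.15    0.004 ]
 [-0.4992  0.2041  0.004 ]
 [-0.577   0.1525  0.004 ]]
```

View pics/wrist0.png

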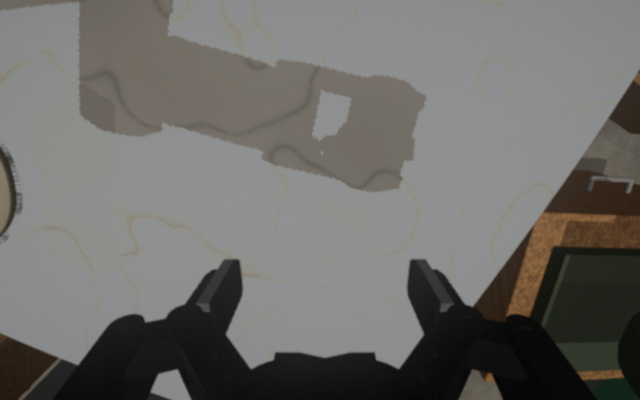

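The scene shows the console at the right, with its handle near world (0.48, -0.20), and the mat centred near (0.525, 0.21) with a yaw of about -9°. The wrist picture shows only bench. I'll move the wrist camera over the console.

The manual's scale: shifts go in shares of 50 mm and turns go in units of 4 degrees. Converting my numbers, 0.0435 m is 0.87, -0.0205 m is -0.41, -8 degrees is -2.

>>> pendant:
  ticks:
    - {"sz":-0.6, "aperture":0.085}
    - {"sx":0.87, "sy":-0.41, "sz":-0.14, "aperture":0.085}
    - {"sx":0.87, "sy":-0.41, "sz":-0.14, "aperture":0.085}
    - {"sx":0.87, "sy":-0.41, "sz":-0.14, "aperture":0.085}
    - {"sx":0.87, "sy":-0.41, "sz":-0.14, "aperture":0.085}
    - {"sx":0.87, "sy":-0.41, "sz":-0.16, "aperture":0.085}
    - {"sx":0.87, "sy":-0.41, "sz":-0.16, "aperture":0.085}
    - {"sx":0.87, "sy":-0.41, "sz":-0.16, "aperture":0.085}
    - {"sx":0.87, "sy":-0.41, "sz":-0.16, "aperture":0.085}
    - {"rz":-2, "aperture":0.085}

```text
time_s: 1.15
position: [0.482, -0.1965, 0.3331]
tool_rot: [[0.833, 0.553, 0.002], [0.553, -0.833, 0.0], [0.002, 0.001, -1.0]]
ft_force: [-0.5, -1.0, 0.3]
grip_width: 0.0849
gripper_force: 0.0
```

>>> pendant:
  ticks:
    - {"rz":-2, "aperture":0.03}
    - {"rz":-2, "aperture":0.03}
    - {"rz":-2, "aperture":0.03}
    - {"rz":-2, "aperture":0.03}
    - {"rz":-2, "aperture":0.03}
    - {"rz":-2, "aperture":0.03}
    - {"rz":-2, "aperture":0.03}
    - {"aperture":0.03}
    - {"aperture":0.03}

```text
time_s: 2.05
position: [0.4794, -0.2006, 0.3322]
tool_rot: [[0.017, 1.0, -0.0], [1.0, -0.017, 0.0], [0.0, -0.0, -1.0]]
ft_force: [0.2, -0.5, -0.5]
grip_width: 0.0298
gripper_force: 0.0
```

Run:
```python
from rig import env
import cv2,pickle
d=pickle.load(open("im0.pkl","rb"))
d["wrist"]=env.get_image("wrist"); cv2.imwrite("pics/wrist1.png",d["wrist"]["pixels"][:,:,::-1])
o=env.observe();print(o["q"],o["position"],o["tool_rot"].round(4))
pickle.dump(d,open("im1.pkl","wb"))
```

```text
[-3.57734624e+01  1.58888884e+01  6.84627375e+01  1.67753077e-03
  9.56645761e+01 -3.48365762e+01] [ 0.47939663 -0.20058238  0.33220673] [[ 1.630e-02  9.999e-01 -2.000e-04]
 [ 9.999e-01 -1.630e-02  2.000e-04]
 [ 2.000e-04 -2.000e-04 -1.000e+00]]
```

View pics/wrist1.png

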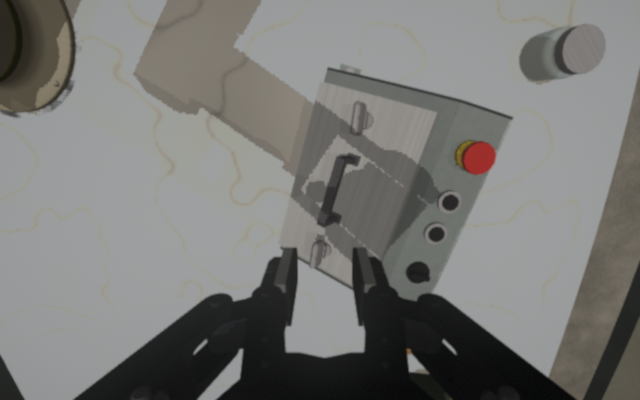

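View pics/c.png

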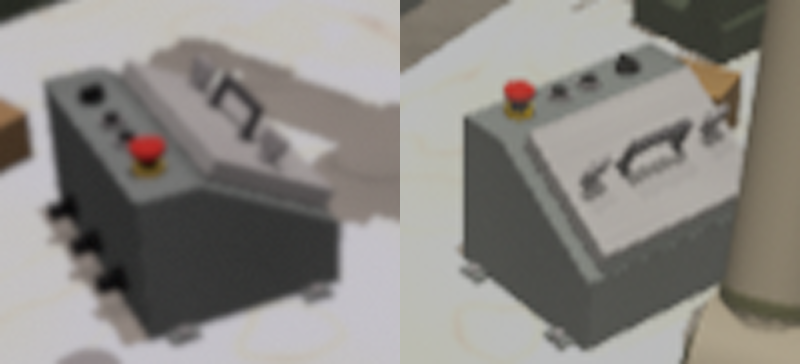

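The wrist view shows the left wing near (359,118), the handle bar from (351,158) to (328,220), and the right wing near (320,252). The console is yawed roughly -17°. I'll enlarge it to get precise pixels.

```bash
python3 -c "
import cv2
a=cv2.imread('pics/wrist1.png')[60:300,260:520]
a=cv2.resize(a,None,fx=2.5,fy=2.5,interpolation=2)
for i in range(0,260,20): cv2.putText(a,str(260+i),(int(i*2.5),8),0,.3,(0,0,255));cv2.line(a,(int(i*2.5),8),(int(i*2.5),14),(0,0,255))
for i in range(0,240,20): cv2.putText(a,str(60+i),(0,int(i*2.5)+3),0,.3,(0,0,255));cv2.line(a,(20,int(i*2.5)),(28,int(i*2.5)),(0,0,255))
cv2.imwrite('pics/c2.png',a)"
```

```text
(no output)
```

View pics/c2.png

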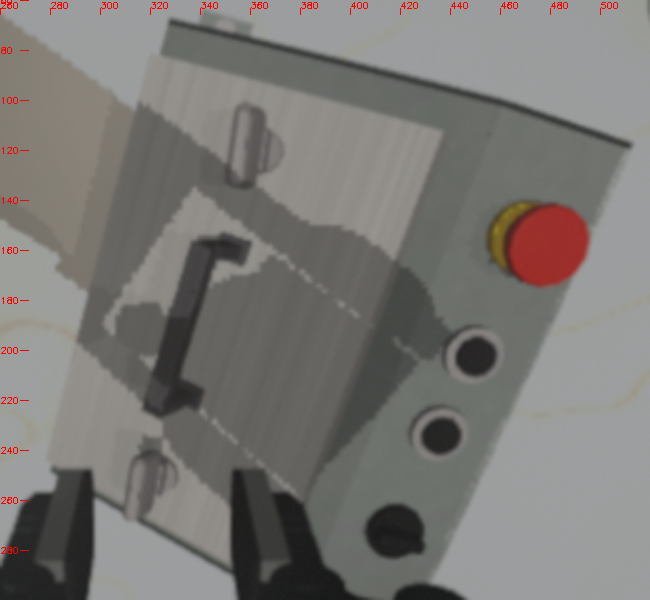

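Create fit.py:
```python
import pickle;from h import *
d=pickle.load(open("im1.pkl","rb"));w=d["wrist"]
c,s=np.cos(np.pi/6),np.sin(np.pi/6)
def cov(p): x,y,z=p; return np.array([-.040+(c*x-s*z)/1e3,y/1e3,.128+(s*x+c*z)/1e3])
M=[cov((0,40,40)),cov((0,-40,40)),cov((-70,110,3)),cov((70,110,3)),cov((0,82,35)),cov((0,-82,35)),(.041,.130,.152),(-.101,.130,.070),(.101,.130,.152)]
U=[(341.6,157.2),(322.8,223.2),(320,82),(437.2,112.4),(357.4,118),(316.8,253.6),(460,101),(328,68),(512.4,118.4)]
M=np.array(M); W=np.array([onz(w,[u],m[2])[0] for u,m in zip(U,M)])
A=M[:,:2]-M[:,:2].mean(0);B=W[:,:2]-W[:,:2].mean(0)
th=np.arctan2((A[:,0]*B[:,1]-A[:,1]*B[:,0]).sum(),(A*B).sum())
R=np.array([[np.cos(th),-np.sin(th)],[np.sin(th),np.cos(th)]])
t=W[:,:2].mean(0)-R@M[:,:2].mean(0)
if __name__=="__main__":
    print("yaw",np.degrees(th),"t",t); print(((W[:,:2]-t)@R-M[:,:2])*1e3)
    for n,p in dict(handle=(0,0,35),L=(0,82,28),Rr=(0,-82,28)).items():
        q=cov(p); print(n,R@q[:2]+t,q[2])
    zc=cov((0,0,35))[2]
    for e in [((358.8,101.6),(356,134)),((320.8,240.8),(312,266.8))]:
        P=onz(w,e,zc); v=(P[0]-P[1])[:2]@R; print("wing",v*1e3,np.degrees(np.arctan2(-v[0]/c,v[1])))
    g=t; 
    for n in("scene","side"):print(n,proj(d[n],[np.r_[R@cov((0,s_,40))[:2]+t,cov((0,0,40))[2]] for s_ in(40,-40)]))
    m=d["scene"]
    print("mat", onz(m,[(332.5,233.5),(392.5,287),(439.5,258),(376.5,212.5)],.004).round(4))
```

```bash
python3 fit.py
```

```text
yaw -16.77136168624761 t [ 0.54402108 -0.22632189]
[[-0.71318176  0.14669957]
 [ 0.58732716  3.83669577]
 [-1.72999209 -1.81594553]
 [-2.35587587 -0.76577811]
 [ 1.04382942 -0.04786519]
 [ 2.24949241  4.97933481]
 [-0.81925786 -2.44717945]
 [ 1.48236482 -1.80018356]
 [ 0.25529377 -2.0857783 ]]
handle [ 0.48896691 -0.20973008] 0.15831088913245536
L [ 0.5159794  -0.13222798] 0.1522487113059643
Rr [ 0.46865666 -0.28925205] 0.1522487113059643
wing [-6.92144892 30.988125  ] 14.462086155726984
wing [ 0.86810077 35.98849603] -1.5954609262938817
scene [[305.64223358 154.28941476]
 [296.11962394 144.68410983]]
side [[361.84177959 186.98194748]
 [376.45771734 181.40729072]]
mat [[0.5973 0.0596 0.004 ]
 [0.639  0.3321 0.004 ]
 [0.4488 0.3629 0.004 ]
 [0.4114 0.0892 0.004 ]]
```

The fit residuals are a few mm. The left wing is at (0.516,-0.132), turned about 14°; the right wing is at (0.469,-0.289), about 0°. I'll go above the left wing and check.

>>> pendant:
  ticks:
    - {"sx":0.7, "sy":0.36, "sz":0.5, "rz":0.375, "aperture":0.03}
    - {"sx":0.68, "sy":0.35, "sz":0.5, "rz":0.375, "aperture":0.03}
    - {"sz":0.6, "aperture":0.03}
    - {"sz":0.6, "aperture":0.03}
    - {"sz":0.6, "aperture":0.03}
    - {"aperture":0.03}
    - {"aperture":0.03}
  squeeze: 20

```text
time_s: 2.8
position: [0.517, -0.1327, 0.1931]
tool_rot: [[0.067, 0.998, 0.0], [0.998, -0.067, -0.0], [-0.0, 0.0, -1.0]]
ft_force: [0.6, -0.2, 0.1]
grip_width: 0.0298
gripper_force: 0.0
```

Run:
```python
from rig import env
import cv2,pickle
from h import *
w=env.get_image("wrist");o=env.observe();pickle.dump((w,o),open("im2.pkl","wb"))
p=o["position"];print(p,o["tool_rot"][:2,0],o["ft_force"])
a=w["pixels"][:,:,::-1].copy()
T=o["tool_rot"]
cv2.imwrite("pics/w2.png",a[100:400,150:500].repeat(2,0).repeat(2,1))
print(proj(w,[p,p+T[:,2]*.011,(.516,-.132,.152)]))
```

```text
[ 0.51732197 -0.13292727  0.19386434] [0.06640895 0.99779205] [-0.3980725   0.16412884  0.64662277]
[[325.42465333 274.17851484]
 [325.39447429 263.21179836]
 [323.0676879  237.52710527]]
```

View pics/w2.png

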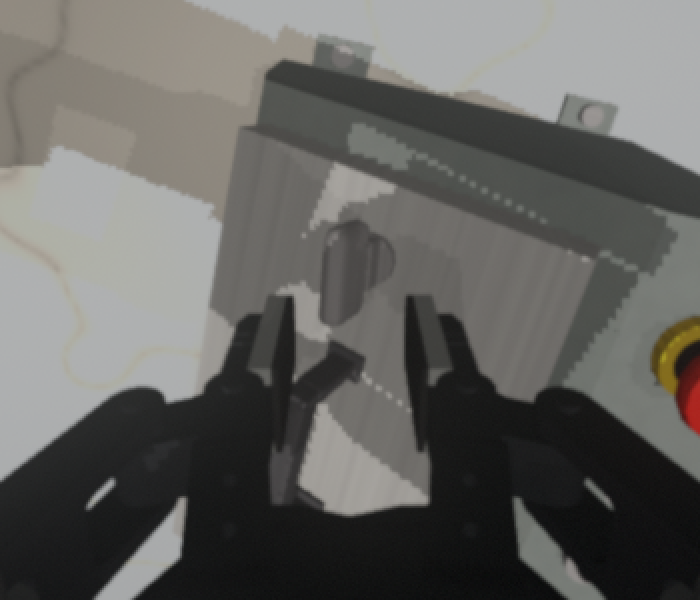

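The wing centre is at about (322,236), within 2 px of the prediction. I'll descend, grip and turn.

Converted, -0.001 m is -0.02, 0.001 m is 0.02.

>>> pendant:
  ticks:
    - {"sx":0.02, "sy":-0.02, "sz":0.36, "aperture":0.03}
    - {"sz":0.36, "aperture":0.03}
    - {"aperture":0.03}
    - {"aperture":0.0}
    - {"aperture":0.0}
    - {"aperture":0.0}
    - {"aperture":0.0}
  squeeze: 20

```text
time_s: 3.55
position: [0.5143, -0.1317, 0.158]
tool_rot: [[0.066, 0.998, -0.003], [0.998, -0.066, -0.001], [-0.001, -0.003, -1.0]]
ft_force: [-10.9, -0.2, 6.0]
grip_width: 0.0134
gripper_force: 18.4
```

>>> pendant:
  ticks:
    - {"sy":-0.04, "aperture":0}
    - {"rz":-2, "aperture":0}
    - {"rz":-2, "aperture":0}
    - {"rz":-2, "aperture":0}
    - {"rz":-2, "aperture":0}
    - {"rz":-2, "aperture":0}
  squeeze: 25

```text
time_s: 4.15
position: [0.513, -0.1317, 0.1586]
tool_rot: [[-0.596, 0.803, -0.0], [0.803, 0.596, -0.002], [-0.001, -0.001, -1.0]]
ft_force: [-11.7, -1.0, 9.3]
grip_width: 0.0104
gripper_force: 24.7
```

>>> pendant:
  ticks:
    - {"rz":-2, "aperture":0}
    - {"rz":-2, "aperture":0}
    - {"rz":-2, "aperture":0}
    - {"rz":-2, "aperture":0}
    - {"rz":-1.5, "aperture":0}
    - {"aperture":0}

```text
time_s: 4.75
position: [0.5132, -0.1325, 0.1584]
tool_rot: [[-0.963, 0.269, -0.0], [0.269, 0.963, -0.003], [-0.001, -0.003, -1.0]]
ft_force: [-9.8, -4.1, 7.5]
grip_width: 0.0086
gripper_force: 25.5
```

The left screw is turned: width 8.6 mm, yaw 164°. Next, release and go to the right screw.

Converted, -0.03 m is -0.6, 8 degrees is 2.

>>> pendant:
  ticks:
    - {"aperture":0.03}
    - {"aperture":0.03}
    - {"aperture":0.03}
    - {"sz":-0.6, "aperture":0.03}
    - {"sz":-0.6, "rz":2, "aperture":0.03}
    - {"rz":2, "aperture":0.03}
    - {"rz":2, "aperture":0.03}
    - {"rz":2, "aperture":0.03}
    - {"rz":2, "aperture":0.03}
    - {"rz":2, "aperture":0.03}

```text
time_s: 5.75
position: [0.514, -0.1313, 0.2165]
tool_rot: [[-0.437, 0.899, 0.0], [0.899, 0.437, 0.0], [-0.0, 0.0, -1.0]]
ft_force: [-0.0, -0.1, -1.1]
grip_width: 0.0299
gripper_force: 0.0
```

>>> pendant:
  ticks:
    - {"rz":2, "aperture":0.03}
    - {"rz":2, "aperture":0.03}
    - {"rz":2, "aperture":0.03}
    - {"rz":2, "aperture":0.03}
    - {"rz":2, "aperture":0.03}
    - {"rz":0.5, "aperture":0.03}
    - {"aperture":0.03}
    - {"aperture":0.03}

```text
time_s: 6.55
position: [0.5139, -0.1313, 0.2164]
tool_rot: [[0.27, 0.963, 0.0], [0.963, -0.27, -0.0], [0.0, 0.0, -1.0]]
ft_force: [-0.2, -1.2, 0.4]
grip_width: 0.0299
gripper_force: 0.0
```

>>> pendant:
  ticks:
    - {"sx":-0.81, "aperture":0.03}
    - {"sx":-0.81, "aperture":0.03}
    - {"sx":-0.81, "aperture":0.03}
    - {"sx":-0.81, "aperture":0.03}
    - {"sz":0.46, "aperture":0.03}
    - {"aperture":0.03}
    - {"aperture":0.03}
  squeeze: 20

```text
time_s: 7.25
position: [0.4699, -0.2869, 0.1936]
tool_rot: [[0.27, 0.963, -0.0], [0.963, -0.27, 0.001], [0.0, -0.001, -1.0]]
ft_force: [-0.1, -0.2, 0.3]
grip_width: 0.03
gripper_force: 0.0
```

Run:
```python
from rig import env
import cv2,pickle
from h import *
w=env.get_image("wrist");o=env.observe();pickle.dump((w,o),open("im3.pkl","wb"))
p=o["position"];print(p,o["tool_rot"][:2,0],o["ft_force"])
a=w["pixels"][:,:,::-1].copy()
cv2.imwrite("pics/w3.png",a[100:400,150:500].repeat(2,0).repeat(2,1))
print(proj(w,[p,(.470,-.287,.152),(.4687,-.2893,.152),(.472,-.285,.152)]))
```

```text
[ 0.47021977 -0.2868028   0.19410088] [0.27008308 0.96283701] [-1.00806219  0.66652623  0.60249919]
[[325.61725244 273.33884969]
 [325.14944171 238.26717129]
 [324.1851033  241.81474122]
 [327.28433792 234.82681995]]
```

View pics/w3.png

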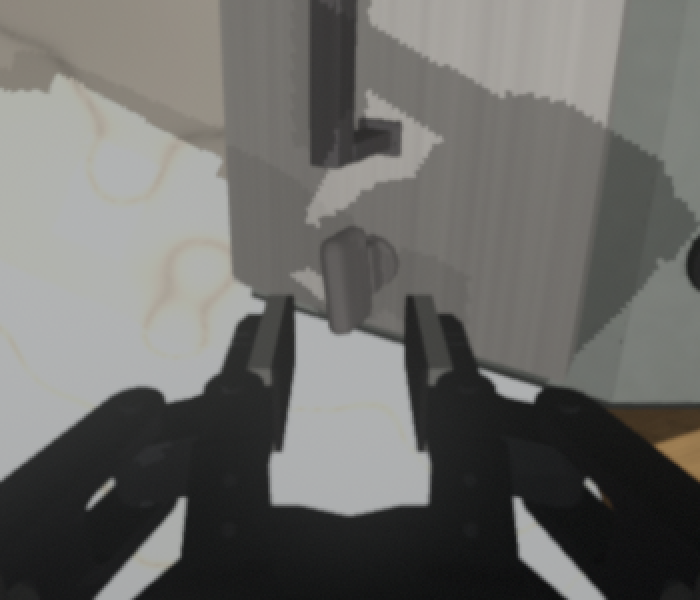

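The right wing centre is at about (323.5,240.5), so I need roughly a -2 mm correction along tool x.

>>> pendant:
  ticks:
    - {"sx":-0.04, "sy":-0.04, "sz":0.36, "aperture":0.03}
    - {"sz":0.36, "aperture":0.03}
    - {"aperture":0.03}
    - {"aperture":0.0}
    - {"aperture":0.0}
    - {"aperture":0.0}
    - {"aperture":0.0}
  squeeze: 20

```text
time_s: 8.0
position: [0.4672, -0.2879, 0.1588]
tool_rot: [[0.27, 0.963, -0.0], [0.963, -0.27, 0.0], [0.0, -0.0, -1.0]]
ft_force: [-3.9, 4.3, 2.7]
grip_width: 0.0131
gripper_force: 18.5
```

>>> pendant:
  ticks:
    - {"rz":-2, "aperture":0}
    - {"rz":-2, "aperture":0}
    - {"rz":-2, "aperture":0}
    - {"rz":-2, "aperture":0}
    - {"rz":-2, "aperture":0}
  squeeze: 25

```text
time_s: 8.5
position: [0.4659, -0.2883, 0.1593]
tool_rot: [[-0.417, 0.909, -0.003], [0.909, 0.417, -0.001], [0.001, -0.003, -1.0]]
ft_force: [-14.6, 1.2, 10.0]
grip_width: 0.0112
gripper_force: 24.9
```

>>> pendant:
  ticks:
    - {"rz":-2, "aperture":0}
    - {"rz":-2, "aperture":0}
    - {"rz":-2, "aperture":0}
    - {"rz":-2, "aperture":0}
    - {"rz":-2, "aperture":0}
    - {"rz":-2, "aperture":0}
    - {"rz":-0.5, "aperture":0}
    - {"aperture":0}

```text
time_s: 9.3
position: [0.4665, -0.2897, 0.1594]
tool_rot: [[-0.963, 0.271, -0.001], [0.271, 0.963, -0.004], [0.0, -0.004, -1.0]]
ft_force: [-9.4, -3.2, 5.1]
grip_width: 0.0083
gripper_force: 25.3
```

>>> pendant:
  ticks:
    - {"aperture":0.03}
    - {"aperture":0.03}
    - {"aperture":0.03}
    - {"sz":-0.6, "aperture":0.03}
    - {"sz":-0.6, "rz":2, "aperture":0.03}
    - {"rz":2, "aperture":0.03}
    - {"rz":2, "aperture":0.03}
    - {"rz":2, "aperture":0.03}
    - {"rz":2, "aperture":0.03}
    - {"rz":2, "aperture":0.03}
  squeeze: 20

```text
time_s: 10.3
position: [0.4676, -0.2885, 0.2175]
tool_rot: [[-0.438, 0.899, 0.0], [0.899, 0.438, -0.0], [-0.0, 0.0, -1.0]]
ft_force: [-0.3, -0.0, -0.4]
grip_width: 0.0301
gripper_force: 0.0
```

>>> pendant:
  ticks:
    - {"rz":2, "aperture":0.03}
    - {"rz":2, "aperture":0.03}
    - {"rz":2, "aperture":0.03}
    - {"rz":2, "aperture":0.03}
    - {"rz":2, "aperture":0.03}
    - {"rz":0.75, "aperture":0.03}
    - {"sx":0.83, "sy":-0.01, "aperture":0.03}
    - {"sx":0.83, "sy":-0.01, "aperture":0.03}
    - {"aperture":0.03}
    - {"aperture":0.03}

```text
time_s: 11.3
position: [0.4907, -0.2082, 0.2177]
tool_rot: [[0.286, 0.958, 0.001], [0.958, -0.286, -0.0], [-0.0, 0.001, -1.0]]
ft_force: [-0.3, 0.2, 0.4]
grip_width: 0.0301
gripper_force: 0.0
```

Run:
```python
from rig import env
import cv2,pickle
from h import *
w=env.get_image("wrist");o=env.observe();pickle.dump((w,o),open("im4.pkl","wb"))
p=o["position"];print(p,o["tool_rot"][:2,0])
a=w["pixels"][:,:,::-1].copy()
cv2.imwrite("pics/w4.png",a[50:400,150:500].repeat(1.7 and 1,0))
print(proj(w,[(.488,-.209,.158)]))
```

```text
[ 0.49046409 -0.20902458  0.21754494] [0.28745884 0.95779293]
[[321.57764867 228.86746436]]
```

View pics/w4.png

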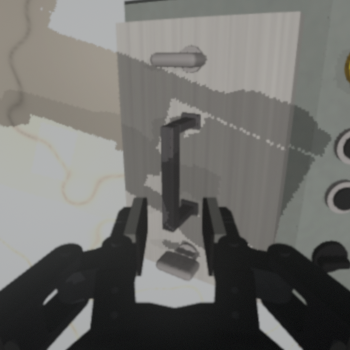

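Both wings now point up the slope. The bar centre is at about (320,227), within 2 px of the prediction. Descending onto the handle.

>>> pendant:
  ticks:
    - {"sx":-0.02, "sy":-0.06, "sz":0.6, "aperture":0.025}
    - {"sz":0.66, "aperture":0.025}
    - {"aperture":0.025}
    - {"aperture":0.025}
    - {"aperture":0.0}
    - {"aperture":0.0}
    - {"aperture":0.0}
    - {"aperture":0.0}
  squeeze: 20

```text
time_s: 12.15
position: [0.4872, -0.2097, 0.1559]
tool_rot: [[0.288, 0.958, 0.001], [0.958, -0.288, -0.002], [-0.002, 0.002, -1.0]]
ft_force: [-4.7, -1.0, 6.5]
grip_width: 0.0118
gripper_force: 19.8
```

>>> pendant:
  ticks:
    - {"sy":-0.05, "sz":-0.086, "aperture":0}
    - {"sy":-0.05, "sz":-0.086, "aperture":0}
    - {"sy":-0.05, "sz":-0.086, "aperture":0}
  squeeze: 30

```text
time_s: 12.45
position: [0.4813, -0.2073, 0.1681]
tool_rot: [[0.288, 0.958, 0.004], [0.958, -0.288, -0.001], [-0.0, 0.004, -1.0]]
ft_force: [5.3, -2.6, -4.8]
grip_width: 0.0113
gripper_force: 29.2
```

Converted, -0.0173 m is -0.346, -0.01 m is -0.2.

>>> pendant:
  ticks:
    - {"sy":-0.06, "sz":-0.104, "aperture":0}
    - {"sy":-0.06, "sz":-0.104, "aperture":0}
    - {"sy":-0.1, "sz":-0.174, "aperture":0}
    - {"sy":-0.1, "sz":-0.174, "aperture":0}
    - {"sy":-0.1, "sz":-0.174, "aperture":0}
    - {"sy":-0.2, "sz":-0.346, "aperture":0}
    - {"sy":-0.2, "sz":-0.346, "aperture":0}

```text
time_s: 13.15
position: [0.44, -0.1947, 0.2392]
tool_rot: [[0.288, 0.958, -0.0], [0.958, -0.288, 0.0], [0.0, -0.0, -1.0]]
ft_force: [0.2, 0.3, -4.8]
grip_width: 0.0111
gripper_force: 29.8
```

>>> pendant:
  ticks:
    - {"sz":-0.4, "aperture":0}
    - {"sz":-0.5, "aperture":0}
    - {"rz":-1, "aperture":0}
    - {"rz":-1, "aperture":0}
    - {"sx":0.2, "aperture":0}
    - {"sx":0.5, "sy":0.04, "aperture":0}
    - {"sx":0.7, "sy":0.04, "aperture":0}
    - {"sx":0.828, "sy":0.044, "aperture":0}
    - {"sx":0.828, "sy":0.044, "aperture":0}
    - {"sx":0.828, "sy":0.044, "aperture":0}
  squeeze: 80

```text
time_s: 14.15
position: [0.4803, -0.0024, 0.2836]
tool_rot: [[0.154, 0.988, 0.0], [0.988, -0.154, 0.0], [0.0, -0.0, -1.0]]
ft_force: [0.3, -1.2, -4.2]
grip_width: 0.0089
gripper_force: 78.4
```

>>> pendant:
  ticks:
    - {"sx":0.828, "sy":0.044, "aperture":0}
    - {"sx":0.828, "sy":0.044, "aperture":0}
    - {"sx":0.828, "sy":0.044, "aperture":0}
    - {"sx":0.828, "sy":0.044, "aperture":0}
    - {"sx":0.6, "sy":0.04, "aperture":0}
    - {"sx":0.3, "aperture":0}
    - {"sx":0.16, "aperture":0}
    - {"aperture":0}

```text
time_s: 14.95
position: [0.5243, 0.2099, 0.2833]
tool_rot: [[0.152, 0.988, -0.0], [0.988, -0.152, -0.0], [-0.0, -0.0, -1.0]]
ft_force: [-0.7, -0.4, -5.4]
grip_width: 0.0088
gripper_force: 78.3
```

Run:
```python
from rig import env
import cv2,pickle
from h import *
d={n:env.get_image(n) for n in("side","scene","wrist")};o=env.observe();pickle.dump((d,o),open("im5.pkl","wb"))
print(o["position"],o["tool_rot"][:2,0],o["grip_width"])
a=d["side"]["pixels"][140:340,200:420,::-1];b=d["scene"]["pixels"][130:330,290:500,::-1]
a=cv2.resize(a,(400,364));b=cv2.resize(b,(382,364))
cv2.imwrite("pics/w5.png",cv2.hconcat([a,b]))
```

```text
[0.52452864 0.20863234 0.28345525] [0.15367523 0.98812135] 0.00909053211931208
```

View pics/w5.png

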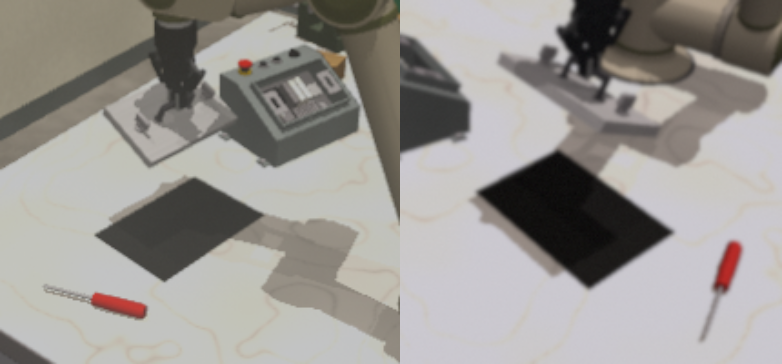

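The cover hangs level and aligned (width 9 mm). The side view now shows all four mat corners, so I'll cross-check the mat centre.

Run:
```python
import pickle;from h import *
d,o=pickle.load(open("im5.pkl","rb"))
a=onz(d["side"],[(252.3,269.3),(308.4,237.9),(344.7,257.2),(290.8,294.6)],.004);print(a.round(4),a.mean(0))
b=onz(d["scene"],[(290+477*.55,130+191*.55),(290+557*.0+ (557-400)*.55,130+150*.55)],.004)
b=onz(d["scene"],[(290+(x-400)*.55,130+y*.5495) for x,y in((476,191),(557,150),(674,232),(590,289))],.004);print(b.round(4),b.mean(0))
```

```text
[[0.6376 0.3357 0.004 ]
 [0.5954 0.0587 0.004 ]
 [0.4095 0.0808 0.004 ]
 [0.4402 0.3603 0.004 ]] [0.5206671  0.20888687 0.004     ]
[[0.6039 0.0629 0.004 ]
 [0.4115 0.0886 0.004 ]
 [0.4443 0.3643 0.004 ]
 [0.6403 0.34   0.004 ]] [0.52500506 0.21396163 0.004     ]
```

Converted, 0.02 m is 0.4, 0.04 m is 0.8.

>>> pendant:
  ticks:
    - {"sz":0.4, "aperture":0}
    - {"sz":0.8, "aperture":0}
    - {"sz":0.8, "aperture":0}
    - {"sz":0.8, "aperture":0}
    - {"sz":0.6, "aperture":0}
    - {"sz":0.4, "aperture":0}
    - {"sz":0.3, "aperture":0}
    - {"sz":0.12, "aperture":0}
    - {"sz":0.08, "aperture":0}
    - {"aperture":0}

```text
time_s: 16.1
position: [0.5249, 0.209, 0.0686]
tool_rot: [[0.153, 0.988, 0.0], [0.988, -0.153, -0.0], [-0.0, 0.0, -1.0]]
ft_force: [0.2, -0.4, -2.4]
grip_width: 0.0084
gripper_force: 78.7
```

>>> pendant:
  ticks:
    - {"sz":0.06, "aperture":0}
    - {"sz":0.06, "aperture":0}
    - {"sz":0.06, "aperture":0}
    - {"sz":0.04, "aperture":0}
    - {"aperture":0}

```text
time_s: 16.6
position: [0.5249, 0.2097, 0.0575]
tool_rot: [[0.152, 0.988, 0.001], [0.988, -0.152, 0.0], [0.0, 0.001, -1.0]]
ft_force: [2.1, -1.9, 2.5]
grip_width: 0.0084
gripper_force: 78.2
```

Converted, 0.001 m is 0.02.

>>> pendant:
  ticks:
    - {"sz":0.02, "aperture":0}
    - {"sz":0.02, "aperture":0}
    - {"aperture":0}
    - {"aperture":0}

```text
time_s: 17.0
position: [0.5242, 0.2098, 0.0551]
tool_rot: [[0.152, 0.988, -0.001], [0.988, -0.152, 0.0], [-0.0, -0.001, -1.0]]
ft_force: [1.9, -0.1, -1.6]
grip_width: 0.0079
gripper_force: 79.7
```

Converted, 0.001 m is 0.02.

>>> pendant:
  ticks:
    - {"sz":0.02, "aperture":0}
    - {"sz":0.02, "aperture":0}
    - {"aperture":0}
    - {"aperture":0}

```text
time_s: 17.4
position: [0.5252, 0.2097, 0.0538]
tool_rot: [[0.152, 0.988, 0.002], [0.988, -0.152, 0.0], [0.0, 0.002, -1.0]]
ft_force: [5.1, -1.1, 4.3]
grip_width: 0.0079
gripper_force: 80.7
```

It's seated with about 9 N net. Release and retreat.

>>> pendant:
  ticks:
    - {"aperture":0}
    - {"aperture":0}
    - {"aperture":0.03}
    - {"aperture":0.03}
    - {"aperture":0.03}
    - {"sz":-0.2, "aperture":0.03}
    - {"sz":-0.6, "aperture":0.03}
    - {"sz":-1, "aperture":0.03}
    - {"sz":-1, "aperture":0.03}
    - {"sz":-1, "aperture":0.03}
  squeeze: 20

```text
time_s: 18.4
position: [0.5239, 0.2097, 0.2461]
tool_rot: [[0.152, 0.988, 0.0], [0.988, -0.152, 0.0], [0.0, 0.0, -1.0]]
ft_force: [0.4, 0.6, -0.6]
grip_width: 0.0304
gripper_force: 0.0
```

>>> pendant:
  ticks:
    - {"sz":-0.6, "aperture":0.03}
    - {"sx":-0.8, "aperture":0.03}
    - {"sx":-0.8, "aperture":0.03}
    - {"sx":-0.8, "aperture":0.03}
    - {"aperture":0.03}
    - {"aperture":0.03}

```text
time_s: 19.0
position: [0.5061, 0.0908, 0.274]
tool_rot: [[0.154, 0.988, 0.0], [0.988, -0.154, 0.0], [0.0, 0.0, -1.0]]
ft_force: [0.8, 0.2, -0.1]
grip_width: 0.0302
gripper_force: 0.0
```

Run:
```python
from rig import env
import cv2
s=env.get_image("scene")["pixels"][130:330,290:500,::-1];w=env.get_image("wrist")["pixels"][:,:,::-1]
cv2.imwrite("pics/w6.png",cv2.hconcat([cv2.resize(s,(382,364)),cv2.resize(w,(418,364))]))
```

```text
(no output)
```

View pics/w6.png

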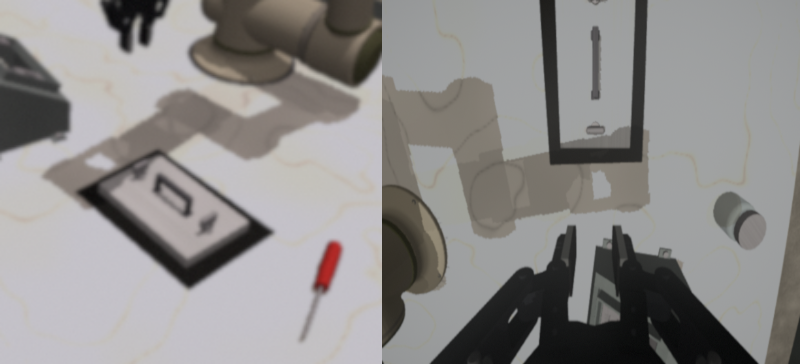

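The cover lies flat, handle up, with a black border of mat visible on every side in view. The jar and screwdriver are undisturbed. Handing in.

```bash
python3 -c "
from rig import env
print(env.close_job())"
```

```text
the job is handed in; nothing more can be done
None
```

Both thumbscrews were turned to the loose position, and the cover was lifted off, set down flat on the mat handle up and released. I handed the job in at about 19 s; the call returned no verdict.

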